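# Rock a stuck coffee tamper out of its drawer nest

## Task

Pull the coffee cabinet's drawer open by its brass handle, by at least 15 cm, then grip the tamper by its wooden handle: it is stuck fast in its nest, so do not pull it straight out, but rock it side to side between the rubber strips (first lean it well over to the left, at least 6 degrees, then to the right, as you see it looking from the robot, and so on) until it comes free. Finish while still holding it, upright and still, straight above its own nest and just clear of it with a gap of 1 to 5 cm underneath; leave the drawer open, the leveller in its nest, and the mug and the jar on the counter where they are.

Things in the scene. Friction and masses are not known exactly. Their poses are not given: they have to be found in the camera images.
- cabinet: Low dark wood coffee cabinet fixed on the counter, 300 deep x 340 wide x 132 mm high, with one pale wood drawer; a mug and a small pot stand on top at the back. Origin: on the counter, under the middle of its front face; x points into the cabinet (away from the robot), y to the left along the front, z up. Position and yaw vary.
- drawer (a joint): Opening of the drawer in m: 0 shut (as at the start) to 0.19 fully out; it slides along the cabinet's -x, towards the robot, needs about 4 N, and stays where it is left. Its front panel is 17 mm thick and its top edge lies 118 mm above the counter.
- drawer_handle (a point): Middle of the brass bar handle of the drawer: a round bar 10 mm thick, 120 mm long along the cabinet's y, 100 mm above the counter, its axis 40 mm in front of the drawer's front panel, on a post at each end (open underneath and above). Axes as the cabinet's. Moves with the drawer.
- nest_left (a point): Centre of the mouth of the left nest, level with its rim (54 mm above the counter). A grey square socket on the drawer's floor, walls 30 mm high, 63 mm (x) x 74 mm (y) inside; 85 mm behind the drawer front's inner face, 65 mm left of the drawer's middle. Axes as the cabinet's. Moves with the drawer. Which nest holds the tamper and which the leveller varies.
- nest_right (a point): The same for the right nest, 65 mm right of the drawer's middle. In each nest a black rubber strip runs along x on the left and one on the right, its middle 22 mm above the nest's floor. Sprung inwards at about 18 N each and yielding up to 5 mm, they pinch the 58 mm foot at two opposite points.
- tamper: The tamper: round steel foot 58 mm across and 30 mm high, thin brass neck, squared brown wooden handle 28 mm (x) x 24 mm (y) x 48 mm high, from 42 to 90 mm above the foot's underside; 0.25 to 0.45 kg. Origin: centre of the foot's underside, z up along the handle. At the start it stands fully down in one nest, turned up to 0.12 rad from the cabinet's yaw.
- tamper_grip (a point): Centre of the tamper's wooden handle, 66 mm above the foot's underside: the place to grip. Axes as the tamper's.
- tamper_top (a point): Centre of the top of the tamper's handle, 90 mm above the foot's underside.
- tamper_foot (a point): Centre of the underside of the tamper's foot. Pulled straight up it drags with some 25 to 45 N; leaning it about the cabinet's x axis slides one side of the foot up past its strip, so each lean lets it climb some 3 to 8 mm; it is free of the strips once the foot has risen about 24 mm, clear of the nest at 30 mm.
- leveller: The leveller in the other nest: a steel and black disc 58 mm across, 42 mm high, with no handle. Origin: centre of its underside. Stays in its nest.
- mug: White mug with a black face, 95 mm high, 92 mm across the foot, standing on the counter to one side of the drawer. Origin: centre of its underside.
- jar: Amber glass jar with a wooden cap, 76 mm across, 120 mm high, standing on the counter on the other side. Origin: centre of its underside.

How it is judged:
By the outcome, as a careful person would: the job done as asked, in the order asked, and still so for the second after the job is handed in, while the arm keeps its last pose, push and grip.
It also fails if it takes over 51 s, if anything falls off the work surface, if the arm or the gripper's body presses on something with over 40 N, if the wrist force passes 120 N, or if a joint passes its speed limit or range.

## Robot

A 6-joint arm with a two-finger parallel gripper is mounted at the origin on the work surface. World frame = base frame: x ahead of the robot, y to its left, z up, the work surface at z = 0. Lengths are in m, angles in rad, forces in N, time in s.
With the tool pointing down it reaches from about 0.25 to 0.725 m from the base axis. Payload 9.7 kg.
Tool frame: the origin (TCP) lies midway between the tips of the shut fingers; the grasp point (between the pads) lies 19 mm behind it (grasp_offset is the distance from the TCP to the grasp point, in m); z points along the fingers, y is the direction in which the jaws open and shut (so a half turn about z gives the same grasp; the last joint's range is limited). The gripper opens to 85 mm and grips with 20 to 120 N. Pads are 22 mm wide; open, the fingers measure 114 mm over their backs; the gripper's body (76 mm by 85 mm) begins 54 mm behind the grasp point. The pads swing forward as they close: fully open they stand 13 mm farther back than shut.
Start: joints at [1.289, 0.087, 0.176, 1.66, 0, 1.571], TCP at [0.153, 0.528, 0.231] pointing down, gripper open.
Joint ranges: [-3.13, 3.13], [-0.85, 1.81], [-1.15, 1.24], [-2.2, 2.28], [-1.44, 1.52], [-3.14, 3.14]. Speed limits (rad/s): [2.22, 2.22, 2.57, 3.14, 3.14, 3.14].

## Interface

Orientations are given as a unit quaternion [x, y, z, w].
In Python, from bench import * gives the robot as it stands. The module is installed in compiled form; this text tells all that it offers.
- The arm moves only by the shell command python3 -m handwheel 'ROWS' [FORCE]. ROWS is JSON, a list of rows, each a list of 7 numbers: the finger opening in mm, from 0 to 85.4, then the shift along the tool's x, y, z each as a share of 0.02 m, from -1 to 1, then the turn, a rotation vector about the tool's x, y, z each as a share of 4 degrees, from -1 to 1. In form: [[grip, x, y, z, wx, wy, wz], ...]. A call has 1 to 8 rows; each row shifts and turns the commanded pose from where the row before left it, along the tool's axes as they then stand; what a row does not reach is not made up. A row lasts 1/12 s, in which the tool goes at most 41.7 mm and 7.16 degrees, less where a joint would pass 70% of its speed; a pose out of reach is approached as far as the arm can. A call with a number of a shift or a turn outside -1 to 1 is refused whole. A call with a gripper value outside its range is refused whole. The fingers move at their own pace and stop on an object; FORCE is the grip in N (left out, the last holds). Time passes only in rows, so rows that do not move let the fingers close. It gives the time, the measured TCP pose, the force and the opening at its end, in the units of the state.
- sense(): the state, without advancing time (a new reading comes with each control period).
- capture(name): name is "scene" or "top"; returns the picture (420x560x3 uint8, red, green, blue); there is no depth.
- get_calibration(name): a dict with "fovy" (degrees; the focal length in pixels is half the picture's height over the tangent of half this angle, whatever the lens; pixels are square), "cx", "cy" (the principal point, pixels), "k1" (the pictures are not rectified: a ray, as slopes to the right and down, at radius r is drawn at 1 + k1 r^2 times it, then the intrinsics apply), "cam_to_world" (4x4, takes a point from camera to world coordinates). Camera axes: x right, y down, z forward; pixel columns grow to the right and rows downward; lengths in m; the calibration is good to about 2 mm. A picture is of the moment at which its call begins. get_calibration takes no time and is no camera call.
- hand_in(): hands the job in, once; it reports no verdict.
The state is a dict: "time": time; "joint_pos": joint angles; "joint_velocities": joint speeds; "effort": joint torques, N m; "tool_pos": TCP position; "orientation": TCP orientation; "wrist_force": force on the tool from outside, world axes, zero at the start; "wrist_torque": the same for the moment, N m; "gripper_width": finger opening in m.
Only numpy, scipy, OpenCV 4.12 (cv2) and the standard library are available. Lean on these libraries where they do the work, as an engineer would, in place of code of your own. Each camera call takes 0.05 s, during which the arm holds its last target.

## Working session

There is one attempt and no reset: what is moved stays moved. The work goes in short steps, Python scripts to look and compute and a shell command to move; the robot and the scene stay as the last step left them, time stands still between calls to the robot, and variables do not carry over. Pictures are saved under pics/ and viewed, and the job is handed in when it is done.

```bash
mkdir -p pics; cat > h.py <<'E'
from bench import *
import numpy as np, cv2
from scipy.spatial.transform import Rotation as R
def snap(cam,name):
    im=np.asarray(capture(cam)); cv2.imwrite(f'pics/{name}.png',cv2.cvtColor(im,cv2.COLOR_RGB2BGR)); return im
def ray(cam,u,v):
    c=get_calibration(cam); f=210/np.tan(np.radians(c['fovy'])/2)
    d=np.array([(u-c['cx'])/f,(v-c['cy'])/f]); s=d.copy()
    for _ in range(30): s=d/(1+c['k1']*(s@s))
    T=np.array(c['cam_to_world']); return T[:3,3],T[:3,:3]@np.r_[s,1]
def plane(cam,u,v,z):
    o,d=ray(cam,u,v); return o+d*(z-o[2])/d[2]
def proj(cam,p):
    c=get_calibration(cam); f=210/np.tan(np.radians(c['fovy'])/2)
    T=np.array(c['cam_to_world']); q=T[:3,:3].T@(np.asarray(p)-T[:3,3]); s=q[:2]/q[2]; s=s*(1+c['k1']*(s@s))
    return s*f+[c['cx'],c['cy']]
E
python3 - <<'E'
from h import *
for c in('scene','top'):
    snap(c,c+'0'); k=get_calibration(c); print(c,k['fovy'],k['cx'],k['cy'],k['k1'],np.round(k['cam_to_world'],3).tolist())
s=sense();print({k:np.round(v,3).tolist() for k,v in s.items()})
E
```

```text
scene 52.6694141952739 286.7986325827142 204.34500946333907 -0.09954014628512498 [[-0.56, 0.705, -0.435, 1.117], [0.828, 0.476, -0.294, 0.331], [-0.0, -0.525, -0.851, 1.06], [0.0, 0.0, 0.0, 1.0]]
top 42.05847975703793 281.73240991687504 208.13468610053798 0.011731665764772458 [[-0.007, -0.99, 0.139, 0.368], [-1.0, 0.007, 0.004, -0.002], [-0.005, -0.139, -0.99, 1.848], [0.0, 0.0, 0.0, 1.0]]
{'time': 0.1, 'joint_pos': [1.289, 0.087, 0.175, 1.66, -0.0, 1.571], 'joint_velocities': [-0.001, -0.001, 0.002, -0.002, 0.0, -0.0], 'effort': [-0.0, -52.156, 46.565, 0.016, 0.0, 0.0], 'tool_pos': [0.153, 0.528, 0.231], 'orientation': [0.14, 0.99, -0.001, -0.0], 'wrist_force': [-0.614, -0.221, 0.244], 'wrist_torque': [0.003, -0.011, 0.037], 'gripper_width': 0.085}
```

View pics/scene0.png

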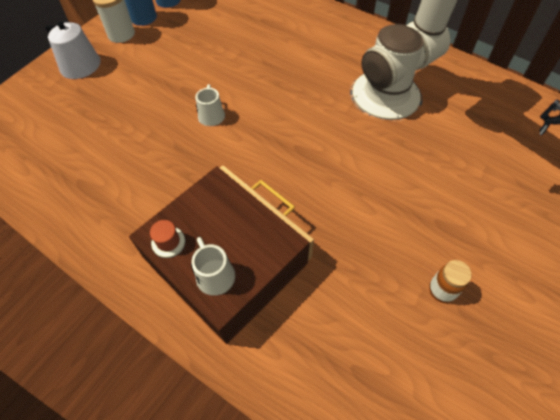

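View pics/top0.png

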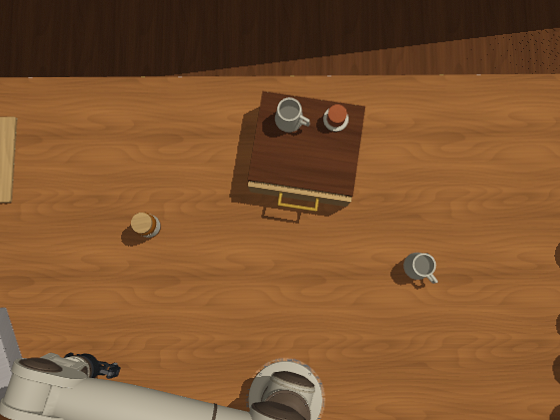

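The scene view shows the shut cabinet with its brass handle near (271,197). In the top view the handle is at about (298,205), the jar at (145,225), the mug at (420,267) and the gripper at (95,367).

```bash
python3 - <<'E'
from h import *
for cam,box in(('top',(240,175,360,222)),('scene',(215,160,320,250))):
    im=cv2.cvtColor(cv2.imread(f'pics/{cam}0.png'),cv2.COLOR_BGR2HSV)
    x0,y0,x1,y1=box; sub=im[y0:y1,x0:x1]
    m=cv2.inRange(sub,(20,150,110),(32,255,255))
    n,l,st,c=cv2.connectedComponentsWithStats(m)
    for i in range(1,n):
        if st[i,4]>8: print(cam,st[i,:2]+[x0,y0],st[i,2:],c[i]+[x0,y0])
    cv2.imwrite(f'pics/crop_{cam}.png',cv2.resize(cv2.imread(f'pics/{cam}0.png')[y0:y1,x0:x1],None,fx=6,fy=6,interpolation=2))
E
```

```text
top [278 193] [ 41  18 171] [297.16959064 204.25730994]
scene [260 181] [ 33  33 110] [278.10909091 196.23636364]
```

View pics/crop_top.png

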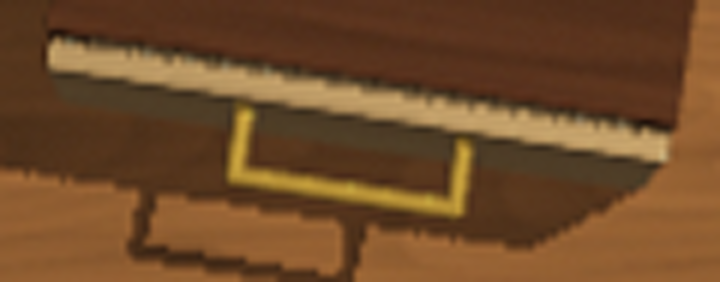

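View pics/crop_scene.png

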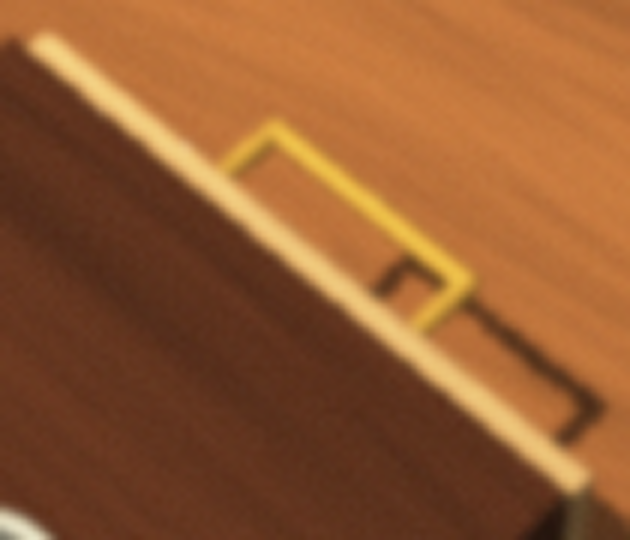

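```bash
python3 - <<'E'
from h import *
a=plane('top',278.7,204.7,.1);b=plane('top',316.7,210,.1)
print(a,b,(a+b)/2,np.linalg.norm(a-b),'yaw',np.degrees(np.arctan2((a-b)[1],(a-b)[0]))-90)
c=plane('scene',293.3,207,.1);d=plane('scene',261,181.2,.1)
print(c,d,(c+d)/2,np.linalg.norm(c-d),np.degrees(np.arctan2((c-d)[1],(c-d)[0]))-90)
e=plane('top',240+50/6,175+70/6,.118);f=plane('top',240+668/6,175+162/6,.118)
print(e,f,(e+f)/2,np.degrees(np.arctan2((e-f)[1],(e-f)[0]))-90)
for n,u,v in(('jar',142,222),('mug',420,263)):print(n,plane('top',u,v,.1))
o=R.from_quat(sense()['orientation']).as_matrix();print(o)
E
```

```text
[0.62470646 0.01475675 0.1       ] [ 0.60649323 -0.10784844  0.1       ] [ 0.61559985 -0.04654585  0.1       ] 0.12395061145194722 yaw -8.449604463738154
[0.62356202 0.01789468 0.1       ] [ 0.60407406 -0.10181518  0.1       ] [ 0.61381804 -0.04196025  0.1       ] 0.12128574681857439 -9.24625525460226
[0.68142684 0.11192729 0.118     ] [ 0.62906302 -0.21796933  0.118     ] [ 0.65524493 -0.05302102  0.118     ] -9.019199439067208
jar [0.57165252 0.45552674 0.1       ]
mug [ 0.43395226 -0.43351906  0.1       ]
[[-9.60567688e-01  2.78046062e-01 -3.22250723e-04]
 [ 2.78046249e-01  9.60567042e-01 -1.11415642e-03]
 [-2.43380718e-07 -1.15982326e-03 -9.99999327e-01]]
```

Yaw is about -9° and the handle's middle is about (0.615, -0.045, 0.10). I'll swing over there along an arc.

```bash
python3 -m handwheel '[[30,-0.98,0.09,0,0,0,0.54],[30,-0.98,0.09,0,0,0,0.54],[30,-0.98,0.09,0,0,0,0.54],[30,-0.98,0.09,0,0,0,0.54],[30,-0.98,0.09,0,0,0,0.54],[30,-0.98,0.09,0,0,0,0.54],[30,-0.98,0.09,0,0,0,0.54],[30,-0.98,0.09,0,0,0,0.54]]' 20
```

```text
time: 0.77
tool_pos: [0.3026, 0.4781, 0.2308]
orientation: [0.288, 0.957, -0.0, -0.0]
wrist_force: [-0.0, 0.3, -0.4]
gripper_width: 0.03
```

```bash
A='see'; 
python3 -m handwheel '[[30,-0.98,0.09,0,0,0,0.54],[30,-0.98,0.09,0,0,0,0.54],[30,-0.98,0.09,0,0,0,0.54],[30,-0.98,0.09,0,0,0,0.54],[30,-0.98,0.09,0,0,0,0.54],[30,-0.98,0.09,0,0,0,0.54],[30,-0.98,0.09,0,0,0,0.54],[30,-0.98,0.09,0,0,0,0.54]]'
python3 -m handwheel '[[30,-0.98,0.09,0,0,0,0.54],[30,-0.98,0.09,0,0,0,0.54],[30,-0.98,0.09,0,0,0,0.54],[30,-0.98,0.09,0,0,0,0.54],[30,-0.98,0.09,0,0,0,0.54],[30,-0.98,0.09,0,0,0,0.54],[30,-0.98,0.09,0,0,0,0.54],[30,-0.98,0.09,0,0,0,0.54]]'
python3 -m handwheel '[[30,-0.98,0.09,0,0,0,0.54],[30,-0.98,0.09,0,0,0,0.54],[30,-0.98,0.09,0,0,0,0.54],[30,-0.98,0.09,0,0,0,0.54],[30,-0.98,0.09,0,0,0,0.54],[30,-0.98,0.09,0,0,0,0.54],[30,-0.98,0.09,0,0,0,0.54],[30,0,0,0,0,0,0]]'
cat >> h.py <<'E'
def delta(p,x=None):
    # shift rows needed to reach TCP p, in shares; and yaw error of tool y vs dir x
    s=sense(); M=R.from_quat(s['orientation']).as_matrix()
    print('pos',np.round(s['tool_pos'],4),'share',np.round(M.T@(np.array(p)-s['tool_pos'])/.02,2),'tool y deg',np.round(np.degrees(np.arctan2(M[1,1],M[0,1])),2))
    print('z axis',np.round(M[:,2],4),'F',np.round(s['wrist_force'],1),'w',s['gripper_width'],'t',s['time'],'j',np.round(s['joint_pos'],2))
E
python3 -c "
from h import *
delta([.6145,-.044,.081])"
```

```text
time: 1.43
tool_pos: [0.4297, 0.3863, 0.2308]
orientation: [0.429, 0.903, -0.0, -0.0]
wrist_force: [-0.1, -0.0, 1.2]
gripper_width: 0.0297
time: 2.1
tool_pos: [0.5238, 0.2608, 0.2308]
orientation: [0.56, 0.829, -0.0, -0.0]
wrist_force: [0.8, 0.1, 0.4]
gripper_width: 0.03
time: 2.77
tool_pos: [0.5727, 0.1305, 0.2308]
orientation: [0.665, 0.747, -0.001, 0.0]
wrist_force: [0.4, 0.3, -0.7]
gripper_width: 0.0301
pos [0.5727 0.1305 0.2308] share [-8.9   1.07  7.5 ] tool y deg 6.63
z axis [-7.e-04 -1.e-03 -1.e+00] F [ 0.4  0.3 -0.7] w 0.030075750838986177 t 2.7667 j [ 0.22  0.18  0.28  1.67 -0.    1.68]
```

```bash

python3 -m handwheel '[[30,-0.98,0.1,0.3,0,0,0.48],[30,-0.98,0.1,0.3,0,0,0.48],[30,-0.98,0.1,0.3,0,0,0.48],[30,-0.98,0.1,0.3,0,0,0.48],[30,-0.98,0.1,0.3,0,0,0.48],[30,-0.98,0.1,0.3,0,0,0.48],[30,-0.98,0.1,0.3,0,0,0.48],[30,-0.98,0.1,0.3,0,0,0.48]]'
python3 -m handwheel '[[30,0,0,0,0,0,0]]'
python3 - <<'E'
from h import *
delta([.6145,-.044,.081]); snap('top','t1'); im=snap('scene','s1'); 
cv2.imwrite('pics/s1c.png',cv2.resize(cv2.imread('pics/s1.png')[120:280,180:360],None,fx=4,fy=4))
E
```

```text
time: 3.43
tool_pos: [0.5885, -0.0234, 0.1826]
orientation: [0.758, 0.653, -0.0, -0.0]
wrist_force: [0.3, 0.2, -0.1]
gripper_width: 0.03
time: 3.52
tool_pos: [0.588, -0.0253, 0.1816]
orientation: [0.759, 0.652, -0.001, -0.001]
wrist_force: [-0.3, -0.1, 0.3]
gripper_width: 0.0299
pos [ 0.588  -0.0253  0.1816] share [-0.72  1.46  5.03] tool y deg -8.67
z axis [-2.4e-03 -5.0e-04 -1.0e+00] F [-0.3 -0.1  0.3] w 0.029941314848817097 t 3.5167 j [-0.04  0.17  0.17  1.57 -0.    1.68]
```

View pics/s1c.png

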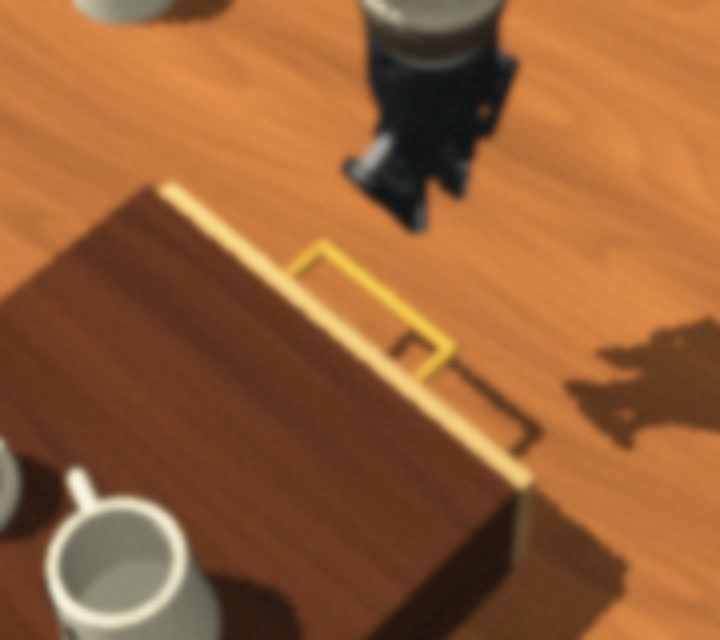

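The gripper stands above and in front of the handle, with the bar at crop (325,245)-(450,350). Next I move over it and then down.

```bash

python3 -m handwheel '[[30,-0.36,0.73,0,0,0,0],[30,-0.36,0.73,0,0,0,0],[30,0,0,0.8,0,0,0],[30,0,0,0.8,0,0,0],[30,0,0,0.8,0,0,0],[30,0,0,0.8,0,0,0],[30,0,0,0.8,0,0,0],[30,0,0,0.8,0,0,0]]'
python3 -m handwheel '[[30,0,0,0.2,0,0,0],[30,0,0,0,0,0,0]]'
python3 - <<'E'
from h import *
delta([.6145,-.044,.081]); snap('top','t2'); im=snap('scene','s2'); 
cv2.imwrite('pics/s2c.png',cv2.resize(cv2.imread('pics/s2.png')[120:280,180:360],None,fx=4,fy=4))
E
```

```text
time: 4.28
tool_pos: [0.6156, -0.0401, 0.0869]
orientation: [0.757, 0.654, 0.0, 0.0]
wrist_force: [0.5, 0.3, 0.2]
gripper_width: 0.0295
time: 4.45
tool_pos: [0.6148, -0.0404, 0.0823]
orientation: [0.757, 0.654, -0.001, -0.001]
wrist_force: [0.7, -0.2, 1.1]
gripper_width: 0.0301
pos [ 0.6148 -0.0404  0.0823] share [-0.18  0.01  0.06] tool y deg -8.37
z axis [-2.1e-03  3.0e-04 -1.0e+00] F [ 0.7 -0.2  1.1] w 0.030054067598213198 t 4.45 j [-0.07  0.24  0.06  1.39  0.    1.65]
```

View pics/s2c.png

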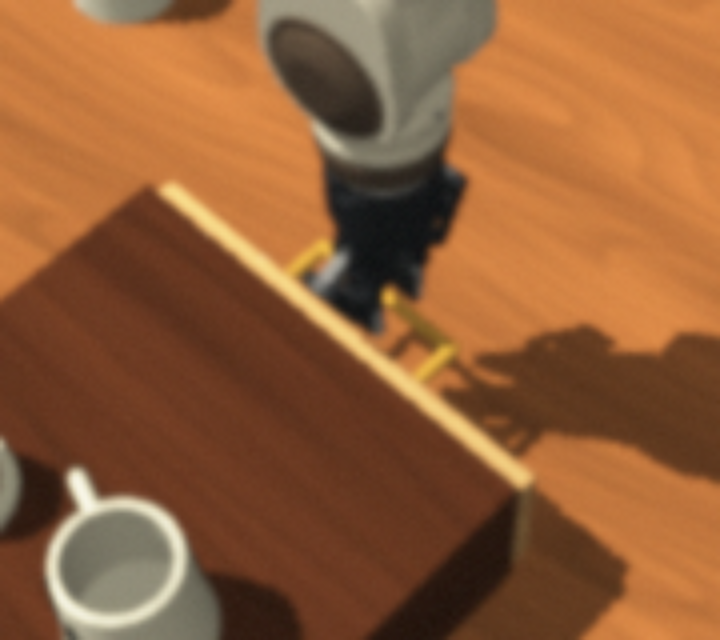

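The bar passes between the fingers at crop (385,300), with one finger behind it, so I close.

```bash

python3 -m handwheel '[[0,0,0,0,0,0,0],[0,0,0,0,0,0,0],[0,0,0,0,0,0,0],[0,0,0,0,0,0,0]]' 30
python3 -m handwheel '[[0,0,-0.3,0,0,0,0],[0,0,-0.7,0,0,0,0],[0,0,-0.7,0,0,0,0]]'
python3 -c "
from h import *
delta([.6145,-.044,.081])"
```

```text
time: 4.88
tool_pos: [0.6161, -0.0414, 0.0847]
orientation: [0.757, 0.653, 0.001, 0.001]
wrist_force: [0.5, 1.5, 7.7]
gripper_width: 0.009
time: 5.13
tool_pos: [0.5833, -0.0361, 0.0847]
orientation: [0.757, 0.653, 0.002, 0.001]
wrist_force: [4.6, 4.6, 6.1]
gripper_width: 0.0086
pos [ 0.5833 -0.0361  0.0847] share [-0.16  1.6   0.19] tool y deg -8.46
z axis [ 0.0044  0.001  -1.    ] F [4.6 4.6 6.1] w 0.008594673776635963 t 5.1333 j [-0.06  0.16 -0.03  1.38  0.    1.66]
```

```bash

python3 -m handwheel '[[0,0,-0.9,0,0,0,0],[0,0,-0.9,0,0,0,0],[0,0,-0.9,0,0,0,0],[0,0,-0.9,0,0,0,0],[0,0,-0.9,0,0,0,0],[0,0,-0.9,0,0,0,0],[0,0,-0.9,0,0,0,0],[0,0,-0.9,0,0,0,0]]'
python3 -m handwheel '[[0,0,-0.2,0,0,0,0],[0,0,0,0,0,0,0]]'
python3 - <<'E'
from h import *
delta([.6145,-.044,.081]); snap('top','t3'); im=snap('scene','s3')
cv2.imwrite('pics/s3c.png',cv2.resize(cv2.imread('pics/s3.png')[110:270,190:370],None,fx=4,fy=4))
E
```

```text
time: 5.8
tool_pos: [0.4404, -0.0133, 0.0846]
orientation: [0.757, 0.653, 0.003, -0.0]
wrist_force: [7.0, 15.8, 5.1]
gripper_width: 0.0089
time: 5.97
tool_pos: [0.4351, -0.0124, 0.0846]
orientation: [0.757, 0.654, 0.003, -0.001]
wrist_force: [-0.9, 15.9, 5.9]
gripper_width: 0.0088
pos [ 0.4351 -0.0124  0.0846] share [-0.26  9.1   0.2 ] tool y deg -8.37
z axis [ 0.0026  0.0054 -1.    ] F [-0.9 15.9  5.9] w 0.008842444656820296 t 5.9667 j [-0.03 -0.2  -0.38  1.39  0.01  1.68]
```

View pics/s3c.png

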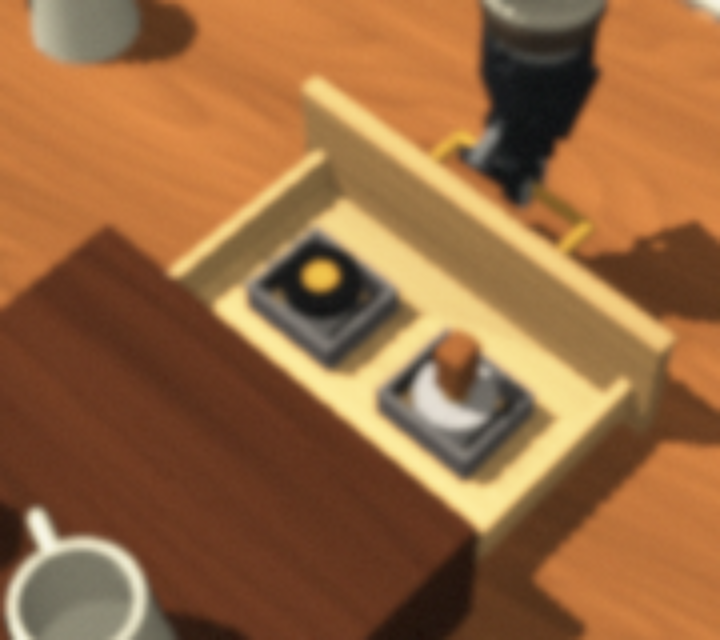

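The drawer is out about 18 cm. The tamper, with its brown handle at crop (456,360), is in the left nest and the leveller is in the right. I let go and rise.

```bash

python3 -m handwheel '[[34,0,0,0,0,0,0],[34,0,0,0,0,0,0],[34,0,0,0,0,0,0],[34,0,0,-0.8,0,0,0],[34,0,0,-1,0,0,0],[34,0,0,-1,0,0,0],[50,0,0,-1,0,0,-1],[50,0,0,-1,0,0,-1]]'
python3 -m handwheel '[[50,0,0,0,0,0,0]]'
python3 - <<'E'
from h import *
delta([.6145,-.044,.081]); snap('top','t4'); im=snap('scene','s4')
cv2.imwrite('pics/s4c.png',cv2.resize(cv2.imread('pics/s4.png')[110:270,190:370],None,fx=4,fy=4,interpolation=2))
cv2.imwrite('pics/t4c.png',cv2.resize(cv2.imread('pics/t4.png')[150:290,230:370],None,fx=4,fy=4,interpolation=2))
E
```

```text
time: 6.73
tool_pos: [0.4352, -0.0151, 0.1801]
orientation: [0.709, 0.705, -0.0, 0.0]
wrist_force: [0.9, 1.0, 0.2]
gripper_width: 0.0499
time: 6.82
tool_pos: [0.4366, -0.0151, 0.1829]
orientation: [0.709, 0.705, 0.001, 0.002]
wrist_force: [1.5, -0.1, -0.1]
gripper_width: 0.0502
pos [ 0.4366 -0.0151  0.1829] share [-1.4   8.88  5.14] tool y deg -0.26
z axis [ 4.6e-03 -5.0e-04 -1.0e+00] F [ 1.5 -0.1 -0.1] w 0.05023285109819156 t 6.8167 j [-0.03 -0.2  -0.19  1.57 -0.    1.54]
```

View pics/s4c.png

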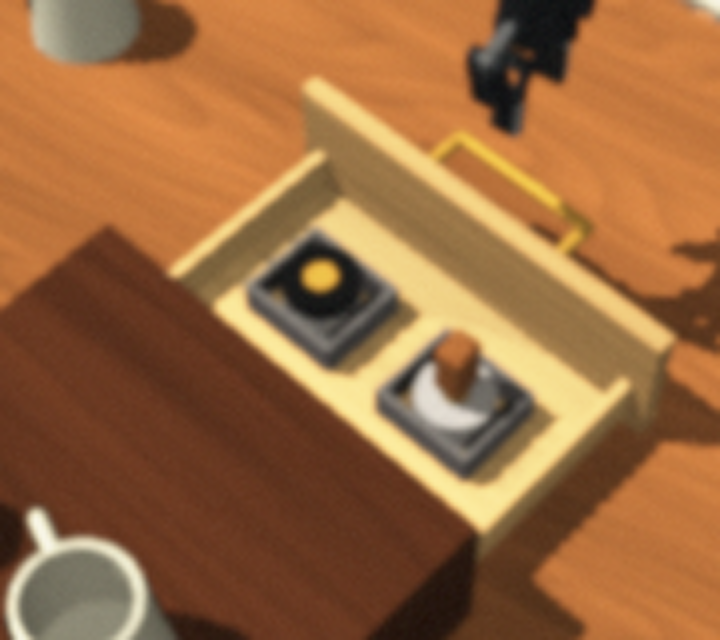

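View pics/t4c.png

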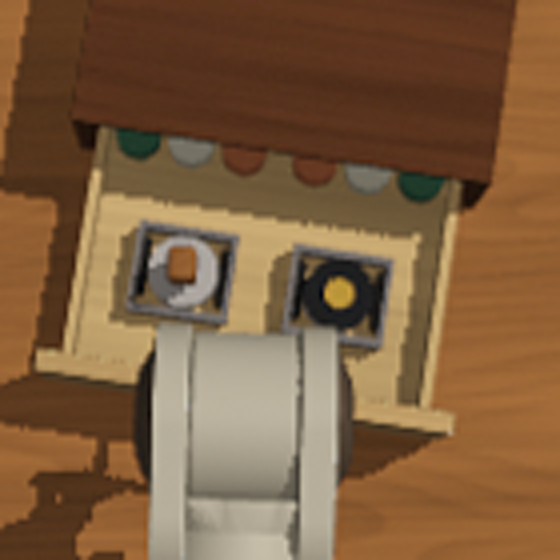

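```bash
python3 - <<'E'
from h import *
t=lambda x,y:(230+x/4,150+y/4)
n=np.mean([plane('top',*t(*c),.054) for c in((138,222),(238,238),(224,325),(126,310))],0)
print('nest top',n)
print('tamper top(top cam)',plane('top',*t(182,263),.114))
print('tamper top(scene)',plane('scene',190+457/4,110+347/4,.114))
s=lambda x,y:(190+x/4,110+y/4)
# scene nest rim outer corners
print('nest scene',np.mean([plane('scene',*s(*c),.054) for c in((452,325),(534,403),(466,470),(380,400))],0))
h=[plane('scene',*s(*c),.1) for c in((460,137),(590,230))]; print('handle',h,np.mean(h,0),np.degrees(np.arctan2(*(h[1]-h[0])[:2][::-1]))-90)
x=np.array([np.cos(np.radians(-9.1)),np.sin(np.radians(-9.1)),0]);y=np.array([-x[1],x[0],0])
hm=np.array([.4351,-.0151,0])  # x from gripped
for m in (np.mean(h,0),):
    print('nest from handle',m+.142*x+.065*y)
    print('nest from handle w/ tcp x', m+x*((np.array([.4351,-.0124,0])-m)@x)+.142*x+.065*y)
for n_,sc,off,cam in(('tz',14,(258,196,36,36),'top'),('sz',14,(288,183,36,36),'scene')):
    a=cv2.imread(f'pics/{cam[0]}4.png');x0,y0,w,hh=off
    cv2.imwrite(f'pics/{n_}.png',cv2.resize(a[y0:y0+hh,x0:x0+w],None,fx=sc,fy=sc,interpolation=0))
E
cd pics; python3 -c "
import cv2,numpy as np
cv2.imwrite('z.png',np.hstack([cv2.imread('tz.png'),cv2.imread('sz.png')])[:, :1008][:, ::1][:504]);a=cv2.imread('z.png');cv2.imwrite('z.png',cv2.resize(a,(800,400),interpolation=0))"
```

```text
nest top [0.58571076 0.02647603 0.054     ]
tamper top(top cam) [0.5869938  0.02507771 0.114     ]
tamper top(scene) [0.58802735 0.02891722 0.114     ]
nest scene [0.58973111 0.03323306 0.054     ]
handle [array([ 0.4257198 , -0.07245994,  0.1       ]), array([0.44542632, 0.04902473, 0.1       ])] [ 0.43557306 -0.0117176   0.1       ] -9.213921243840872
nest from handle [0.58606609 0.03000585 0.1       ]
nest from handle w/ tcp x [0.58571144 0.03006265 0.1       ]
```

View pics/z.png

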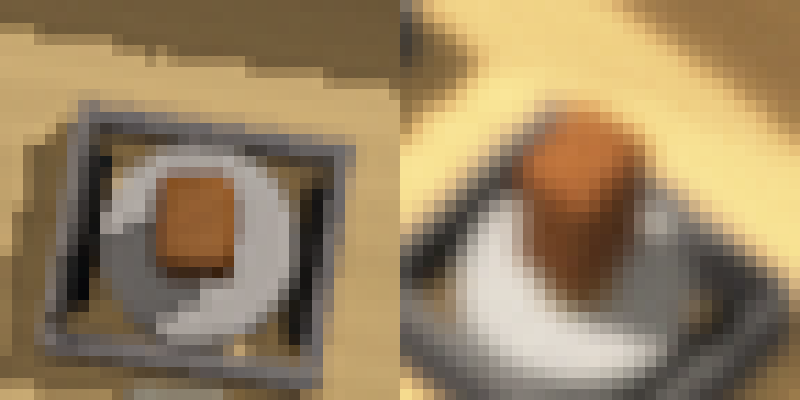

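The tamper's handle top is at top-view pixel (275.6, 215.7), yaw about -5°, so the tamper is near (0.587, 0.0285). Next I turn the jaws to close along y.

```bash

python3 -m handwheel '[[50,0,0,0,0,0,-1],[50,0,0,0,0,0,-1],[50,0,0,0,0,0,-1],[50,0,0,0,0,0,-1],[50,0,0,0,0,0,-1],[50,0,0,0,0,0,-1],[50,0,0,0,0,0,-1],[50,0,0,0,0,0,-1]]'
python3 -m handwheel '[[50,0,0,0,0,0,-1],[50,0,0,0,0,0,-1],[50,0,0,0,0,0,-1],[50,0,0,0,0,0,-1],[50,0,0,0,0,0,-1],[50,0,0,0,0,0,-1],[50,0,0,0,0,0,-1],[50,0,0,0,0,0,-1]]'
python3 -m handwheel '[[50,0,0,0,0,0,-1],[50,0,0,0,0,0,-1],[50,0,0,0,0,0,-1],[50,0,0,0,0,0,-1],[50,0,0,0,0,0,-1],[50,0,0,0,0,0,-0.2],[50,0,0,0,0,0,0]]'
python3 -c "
from h import *
delta([.587,.0285,.069])"
```

```text
time: 7.58
tool_pos: [0.4349, -0.0149, 0.1778]
orientation: [0.488, 0.873, -0.001, -0.001]
wrist_force: [0.2, -0.5, 0.7]
gripper_width: 0.0498
time: 8.25
tool_pos: [0.4348, -0.0149, 0.1778]
orientation: [0.228, 0.974, -0.0, -0.001]
wrist_force: [-0.4, -0.7, -0.3]
gripper_width: 0.05
time: 8.83
tool_pos: [0.435, -0.0149, 0.1783]
orientation: [0.05, 0.999, -0.0, -0.001]
wrist_force: [-0.2, -0.1, -1.2]
gripper_width: 0.0501
pos [ 0.435  -0.0149  0.1783] share [-7.35  2.92  5.45] tool y deg 84.23
z axis [-1.6e-03 -1.0e-04 -1.0e+00] F [-0.2 -0.1 -1.2] w 0.05005192899768739 t 8.8333 j [-0.03 -0.2  -0.2   1.57 -0.    0.07]
```

```bash

python3 -m handwheel '[[50,-0.92,0.365,0,0,0,0],[50,-0.92,0.365,0,0,0,0],[50,-0.92,0.365,0,0,0,0],[50,-0.92,0.365,0,0,0,0],[50,-0.92,0.365,0,0,0,0],[50,-0.92,0.365,0,0,0,0],[50,-0.92,0.365,0,0,0,0],[50,-0.92,0.365,0,0,0,0]]'
python3 -m handwheel '[[50,0,0,1,0,0,0],[50,0,0,0.8,0,0,0],[50,0,0,0,0,0,0]]'
python3 - <<'E'
from h import *
delta([.587,.0285,.069]); snap('top','t5'); snap('scene','s5')
cv2.imwrite('pics/s5c.png',cv2.resize(cv2.imread('pics/s5.png')[110:270,190:370],None,fx=4,fy=4,interpolation=2))
E
```

```text
time: 9.5
tool_pos: [0.5883, 0.029, 0.1784]
orientation: [0.051, 0.999, -0.0, -0.001]
wrist_force: [0.5, -0.0, 0.9]
gripper_width: 0.0498
time: 9.75
tool_pos: [0.5863, 0.0288, 0.139]
orientation: [0.051, 0.999, -0.0, -0.003]
wrist_force: [-0.0, -0.7, -0.7]
gripper_width: 0.05
pos [0.5863 0.0288 0.139 ] share [-0.06 -0.01  3.5 ] tool y deg 84.2
z axis [-6.e-03 -4.e-04 -1.e+00] F [-0.  -0.7 -0.7] w 0.04995559424842114 t 9.75 j [ 0.05  0.17  0.09  1.5  -0.    0.15]
```

View pics/s5c.png

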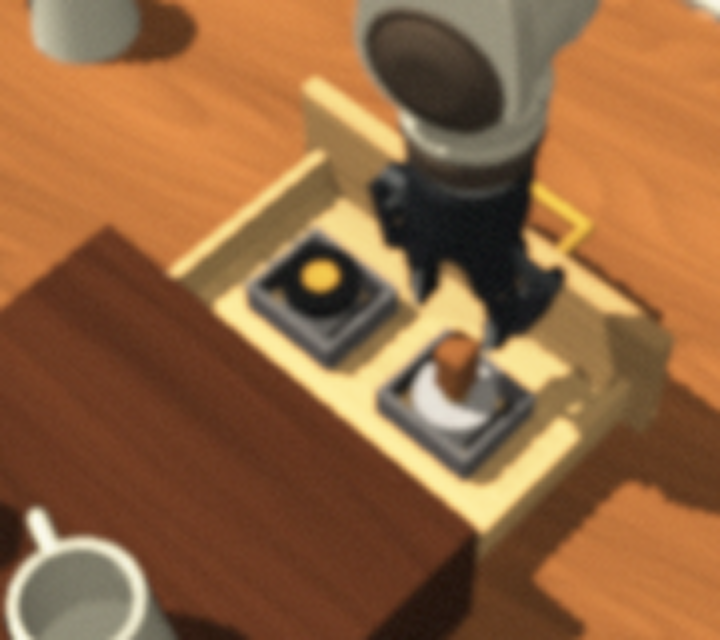

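The fingers straddle the handle from above (tips near crop (425,295) and (495,340), handle top at (457,347)), so I go down.

```bash

python3 -m handwheel '[[50,0,0,0.8,0,0,0],[50,0,0,0.7,0,0,0],[50,0,0,0.7,0,0,0],[50,0,0,0.7,0,0,0],[50,0,0,0.6,0,0,0],[50,0,0,0,0,0,0]]'
python3 - <<'E'
from h import *
delta([.587,.0285,.069]); snap('top','t6'); snap('scene','s6')
cv2.imwrite('pics/s6c.png',cv2.resize(cv2.imread('pics/s6.png')[150:230,260:350],None,fx=8,fy=8,interpolation=2))
E
```

```text
time: 10.35
tool_pos: [0.5868, 0.0287, 0.0718]
orientation: [0.05, 0.999, -0.0, -0.001]
wrist_force: [0.1, -0.1, -0.9]
gripper_width: 0.0504
pos [0.5868 0.0287 0.0718] share [-0.01 -0.01  0.14] tool y deg 84.29
z axis [-2.1e-03 -1.0e-04 -1.0e+00] F [ 0.1 -0.1 -0.9] w 0.05035023589412924 t 10.35 j [ 0.05  0.18 -0.03  1.36 -0.    0.15]
```

View pics/s6c.png

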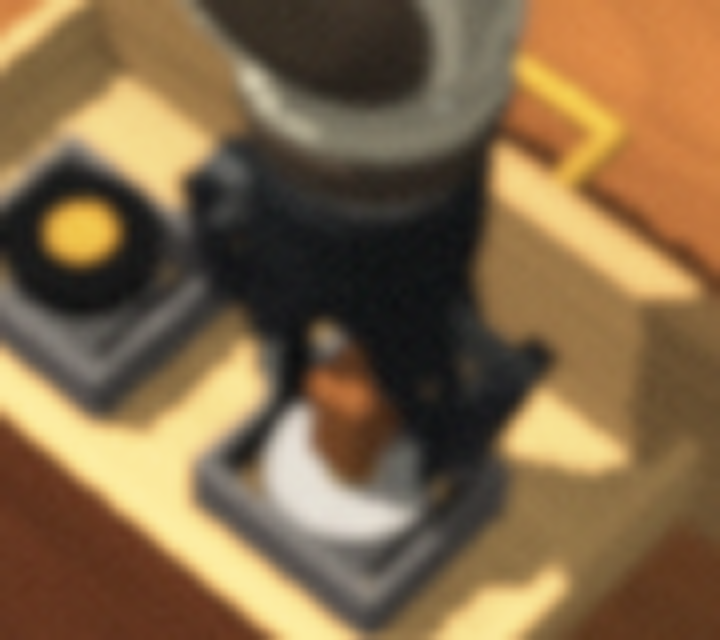

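The wooden handle, at crop (345,400), is between the fingers, so I close on it.

```bash

python3 -m handwheel '[[34,0,0,0,0,0,0],[30,0,0,0,0,0,0],[26,0,0,0,0,0,0],[22,0,0,0,0,0,0],[15,0,0,0,0,0,0],[15,0,0,0,0,0,0]]' 80
python3 -c "
from h import *
delta([.587,.0285,.069]);print(sense()['wrist_torque'])"
```

```text
time: 10.95
tool_pos: [0.5883, 0.0286, 0.0744]
orientation: [0.049, 0.999, -0.0, 0.001]
wrist_force: [0.8, -1.3, 5.7]
gripper_width: 0.023
pos [0.5883 0.0286 0.0744] share [ 0.07 -0.01  0.27] tool y deg 84.34
z axis [ 2.1e-03 -3.0e-04 -1.0e+00] F [ 0.8 -1.3  5.7] w 0.02295708235520666 t 10.95 j [ 0.05  0.17 -0.03  1.36 -0.    0.15]
[-0.30462784 -0.01129185  0.28854101]
```

```bash

python3 -m handwheel '[[15,0,0.037,-0.038,0.375,0,0],[15,0,0.037,-0.038,0.375,0,0],[15,0,0.037,-0.038,0.375,0,0],[15,0,0.037,-0.038,0.375,0,0],[15,0,0.037,-0.038,0.375,0,0],[15,0,0.037,-0.038,0.375,0,0],[15,0,0,0,0,0,0]]' 100
cat >> h.py <<'E'
def rock():
    s=sense(); M=R.from_quat(s['orientation']).as_matrix(); p=np.array(s['tool_pos'])
    a=np.radians(-9.1); x=np.array([np.cos(a),np.sin(a),0]);y=np.array([-x[1],x[0],0])
    lean=np.degrees(np.arcsin(-M[:,2]@y)); back=np.degrees(np.arcsin(-M[:,2]@x))
    c=p+M[:,2]*0; foot=p-M[:,2]*(-1)*0.0484  # foot underside: TCP was 50.4 mm above it at the grasp
    foot=p+M[:,2]*0.0504
    print('t',round(s['time'],2),'lean left deg',round(lean,2),'lean away',round(back,2),'tcp',np.round(p,4),'foot est',np.round(foot,4),'rise mm',round((foot[2]-.024)*1e3,1),'w',round(s['gripper_width'],4))
    print('F',np.round(s['wrist_force'],1),'T',np.round(s['wrist_torque'],2))
    n=np.array([.5883,.0286,.046])
    for nm,sg,w in(('left lean about left',1,-1),('right lean about right',-1,1)):
        P=n+sg*.029*y; v=np.cross(w*x*np.radians(1),p-P)
        print(nm,'per deg: shift share',np.round(M.T@v/.02,4),'turn share',np.round(M.T@(w*x)/4,3))
E
python3 -c "
from h import *
rock()"
```

```text
time: 11.53
tool_pos: [0.5887, 0.0344, 0.078]
orientation: [0.049, 0.996, -0.078, -0.003]
wrist_force: [0.3, 1.2, 4.1]
gripper_width: 0.023
t 11.53 lean left deg 8.99 lean away -0.61 tcp [0.5887 0.0344 0.078 ] foot est [0.5879 0.0266 0.0282] rise mm 4.2 w 0.023
F [0.3 1.2 4.1] T [ 0.17 -0.25 -0.08]
left lean about left per deg: shift share [-0.0017  0.0244 -0.0243] turn share [ 0.25   0.015 -0.003]
right lean about right per deg: shift share [ 0.0017 -0.0323 -0.0256] turn share [-0.25  -0.015  0.003]
```

```bash
python3 - <<'E'
from h import *
snap('scene','s7')
cv2.imwrite('pics/s7c.png',cv2.resize(cv2.imread('pics/s7.png')[150:230,260:350],None,fx=8,fy=8,interpolation=2))
E
```

```text
(no output)
```

View pics/s7c.png

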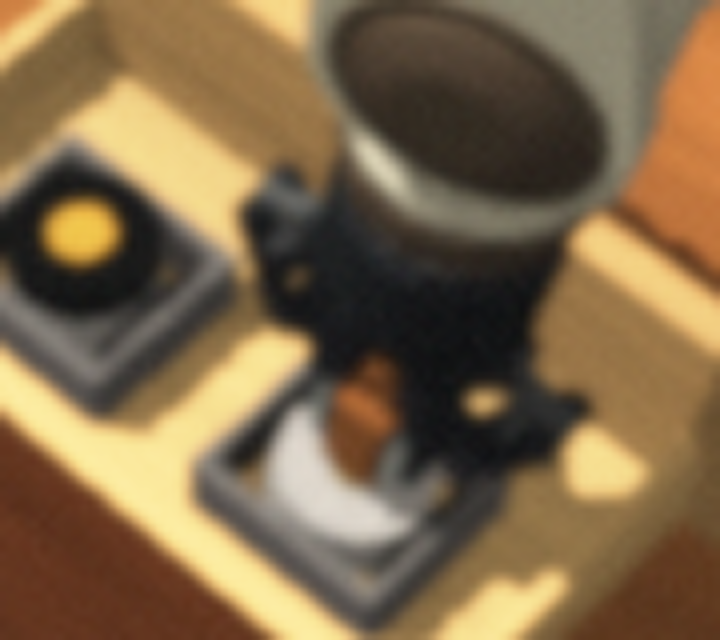

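The tamper leans left with the gripper, its foot tilted in the nest at crop (340,490). Now I lean right about the right strip.

```bash

python3 -m handwheel '[[15,0,-0.048,-0.038,-0.375,-0.02,0],[15,0,-0.048,-0.038,-0.375,-0.02,0],[15,0,-0.048,-0.038,-0.375,-0.02,0],[15,0,-0.048,-0.038,-0.375,-0.02,0],[15,0,-0.048,-0.038,-0.375,-0.02,0],[15,0,-0.048,-0.038,-0.375,-0.02,0],[15,0,0,0,0,0,0]]'
python3 -c "
from h import *
rock()"
python3 -m handwheel '[[15,0,-0.046,-0.038,-0.375,-0.02,0],[15,0,-0.046,-0.038,-0.375,-0.02,0],[15,0,-0.046,-0.038,-0.375,-0.02,0],[15,0,-0.046,-0.038,-0.375,-0.02,0],[15,0,-0.046,-0.038,-0.375,-0.02,0],[15,0,-0.046,-0.038,-0.375,-0.02,0],[15,0,0,0,0,0,0]]'
python3 -c "
from h import *
rock();snap('scene','s8')
cv2.imwrite('pics/s8c.png',cv2.resize(cv2.imread('pics/s8.png')[150:230,260:350],None,fx=8,fy=8,interpolation=2))"
```

```text
time: 12.17
tool_pos: [0.5875, 0.0274, 0.0825]
orientation: [0.05, 0.999, 0.001, 0.004]
wrist_force: [2.0, 1.5, -1.7]
gripper_width: 0.0232
t 12.17 lean left deg -0.22 lean away -0.48 tcp [0.5875 0.0274 0.0825] foot est [0.5879 0.0275 0.0321] rise mm 8.1 w 0.0232
F [ 2.   1.5 -1.7] T [ 0.87 -0.69  0.16]
left lean about left per deg: shift share [-0.0021  0.0319 -0.0263] turn share [ 0.25   0.015 -0.002]
right lean about right per deg: shift share [ 0.0017 -0.0317 -0.0243] turn share [-0.25  -0.015  0.002]
time: 12.75
tool_pos: [0.5865, 0.0216, 0.0863]
orientation: [0.049, 0.996, 0.078, 0.012]
wrist_force: [1.4, 0.9, -3.5]
gripper_width: 0.023
t 12.75 lean left deg -9.1 lean away -0.37 tcp [0.5865 0.0216 0.0863] foot est [0.5881 0.0294 0.0365] rise mm 12.5 w 0.023
F [ 1.4  0.9 -3.5] T [ 0.03 -0.28 -0.01]
left lean about left per deg: shift share [-0.0026  0.0396 -0.0256] turn share [ 0.25   0.015 -0.002]
right lean about right per deg: shift share [ 0.0018 -0.0317 -0.0243] turn share [-0.25  -0.015  0.002]
```

View pics/s8c.png

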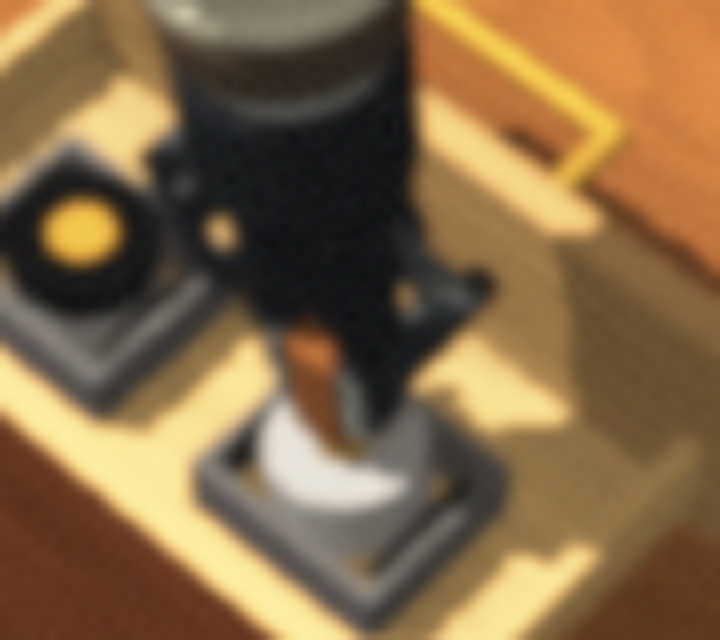

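The tamper now leans right and has climbed: the foot's upper edge stands above the rim at crop (340,430). I lean left again, then right.

```bash

python3 -m handwheel '[[15,0,0.058,-0.038,0.375,0.02,0],[15,0,0.058,-0.038,0.375,0.02,0],[15,0,0.058,-0.038,0.375,0.02,0],[15,0,0.058,-0.038,0.375,0.02,0],[15,0,0.058,-0.038,0.375,0.02,0],[15,0,0.058,-0.038,0.375,0.02,0],[15,0,0,0,0,0,0]]'
python3 -m handwheel '[[15,0,0.058,-0.038,0.375,0.02,0],[15,0,0.058,-0.038,0.375,0.02,0],[15,0,0.058,-0.038,0.375,0.02,0],[15,0,0.058,-0.038,0.375,0.02,0],[15,0,0.058,-0.038,0.375,0.02,0],[15,0,0.058,-0.038,0.375,0.02,0],[15,0,0,0,0,0,0]]'
python3 -c "
from h import *
rock();snap('scene','s9')
cv2.imwrite('pics/s9c.png',cv2.resize(cv2.imread('pics/s9.png')[150:230,260:350],None,fx=8,fy=8,interpolation=2))"
```

```text
time: 13.38
tool_pos: [0.5872, 0.0294, 0.0914]
orientation: [0.049, 0.999, -0.001, 0.004]
wrist_force: [0.1, -1.2, -3.9]
gripper_width: 0.023
time: 13.97
tool_pos: [0.5876, 0.0352, 0.0958]
orientation: [0.049, 0.995, -0.081, -0.005]
wrist_force: [-0.3, -8.2, -5.2]
gripper_width: 0.0228
t 13.97 lean left deg 9.33 lean away -0.48 tcp [0.5876 0.0352 0.0958] foot est [0.5867 0.027  0.0461] rise mm 22.1 w 0.0228
F [-0.3 -8.2 -5.2] T [-2.21  0.19  0.02]
left lean about left per deg: shift share [-0.0026  0.0396 -0.0265] turn share [ 0.25   0.015 -0.002]
right lean about right per deg: shift share [ 0.0026 -0.0478 -0.0234] turn share [-0.25  -0.015  0.002]
```

View pics/s9c.png

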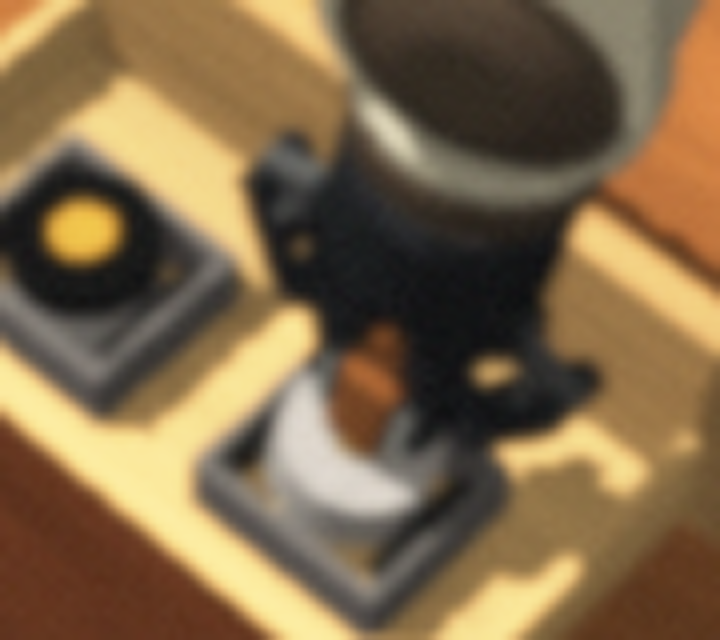

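```bash

python3 -m handwheel '[[15,0,-0.070,-0.036,-0.375,-0.02,0],[15,0,-0.070,-0.036,-0.375,-0.02,0],[15,0,-0.070,-0.036,-0.375,-0.02,0],[15,0,-0.070,-0.036,-0.375,-0.02,0],[15,0,-0.070,-0.036,-0.375,-0.02,0],[15,0,-0.070,-0.036,-0.375,-0.02,0],[15,0,0,0,0,0,0]]'
python3 -m handwheel '[[15,0,-0.068,-0.036,-0.375,-0.02,0],[15,0,-0.068,-0.036,-0.375,-0.02,0],[15,0,-0.068,-0.036,-0.375,-0.02,0],[15,0,-0.068,-0.036,-0.375,-0.02,0],[15,0,-0.068,-0.036,-0.375,-0.02,0],[15,0,0,0,0,0,0]]'
python3 -c "
from h import *
rock();snap('scene','s10')
cv2.imwrite('pics/s10c.png',cv2.resize(cv2.imread('pics/s10.png')[150:230,260:350],None,fx=8,fy=8,interpolation=2))"
```

```text
time: 14.6
tool_pos: [0.5872, 0.0276, 0.1017]
orientation: [0.05, 0.999, 0.0, 0.004]
wrist_force: [-0.1, -0.7, -3.1]
gripper_width: 0.0229
time: 15.1
tool_pos: [0.5865, 0.0208, 0.1045]
orientation: [0.049, 0.997, 0.065, 0.011]
wrist_force: [0.4, 0.8, -1.9]
gripper_width: 0.0231
t 15.1 lean left deg -7.54 lean away -0.41 tcp [0.5865 0.0208 0.1045] foot est [0.5879 0.0273 0.0546] rise mm 30.6 w 0.0231
F [ 0.4  0.8 -1.9] T [-0.04 -0.01  0.04]
left lean about left per deg: shift share [-0.0035  0.0548 -0.0253] turn share [ 0.25   0.015 -0.002]
right lean about right per deg: shift share [ 0.0028 -0.0482 -0.0249] turn share [-0.25  -0.015  0.002]
```

View pics/s10c.png

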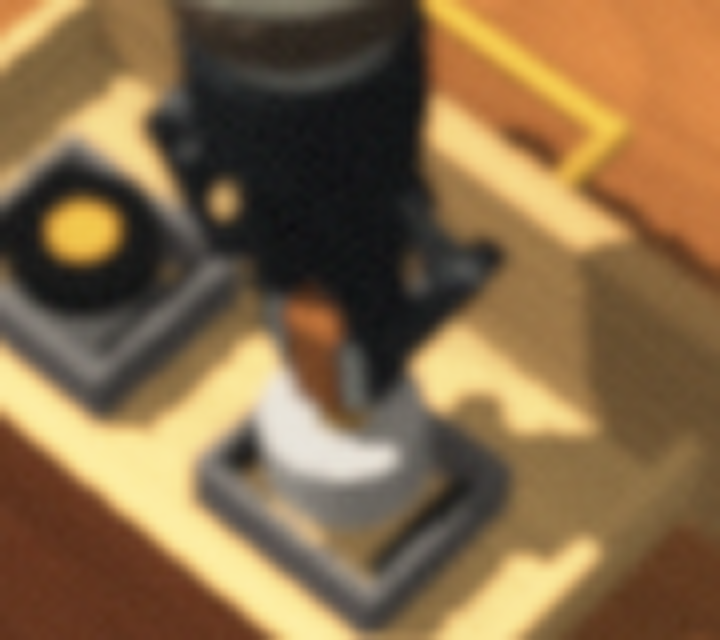

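The foot is out of the strips, leaning right over the nest. I lift it and bring it upright.

```bash

python3 -m handwheel '[[15,0,0.06,-0.4,0,0,0],[15,0,0.06,-0.4,0,0,0],[15,0,0.065,-0.15,0.375,0.02,0],[15,0,0.065,-0.15,0.375,0.02,0],[15,0,0.065,-0.15,0.375,0.02,0],[15,0,0.065,-0.15,0.375,0.02,0],[15,0,0.065,-0.15,0.375,0.03,0],[15,0,0,0,0,0,0]]'
python3 -c "
from h import *
rock();delta([.5875,.0285,.132])"
```

```text
time: 15.82
tool_pos: [0.5874, 0.028, 0.1377]
orientation: [0.048, 0.999, -0.001, 0.005]
wrist_force: [-0.6, 0.8, -3.1]
gripper_width: 0.023
t 15.82 lean left deg 0.04 lean away -0.54 tcp [0.5874 0.028  0.1377] foot est [0.5878 0.0279 0.0873] rise mm 63.3 w 0.023
F [-0.6  0.8 -3.1] T [ 0.04  0.01 -0.03]
left lean about left per deg: shift share [-0.0052  0.0798 -0.026 ] turn share [ 0.25   0.016 -0.002]
right lean about right per deg: shift share [ 0.0047 -0.0799 -0.0246] turn share [-0.25  -0.016  0.002]
pos [0.5874 0.028  0.1377] share [-0.    0.03  0.28] tool y deg 84.46
z axis [ 0.0093 -0.0022 -1.    ] F [-0.6  0.8 -3.1] w 0.023008884307880142 t 15.8167 j [ 0.05  0.15  0.07  1.48 -0.    0.15]
```

```bash

python3 -m handwheel '[[15,0,0,0.15,0,0,0],[15,0,0.02,0.13,0,0.05,0],[15,0,0,0,0,0,0],[15,0,0,0,0,0,0],[15,0,0,0,0,0,0],[15,0,0,0,0,0,0]]'
python3 - <<'E'
from h import *
rock()
snap('scene','s11');snap('top','t11')
print('rim px', [np.round((proj('scene',[.5875+dx,.0285+dy,.054])-[250,140])*8) for dx,dy in((0,0),)],'foot px',np.round((proj('scene',[.5875,.0285,.080])-[250,140])*8))
cv2.imwrite('pics/s11c.png',cv2.resize(cv2.imread('pics/s11.png')[140:215,250:350],None,fx=8,fy=8,interpolation=2))
E
```

```text
time: 16.32
tool_pos: [0.5868, 0.027, 0.1304]
orientation: [0.049, 0.999, -0.0, 0.002]
wrist_force: [-0.1, -0.2, -2.8]
gripper_width: 0.0233
t 16.32 lean left deg -0.02 lean away -0.24 tcp [0.5868 0.027  0.1304] foot est [0.587 0.027 0.08 ] rise mm 56.0 w 0.0233
F [-0.1 -0.2 -2.8] T [-0.04  0.03 -0.05]
left lean about left per deg: shift share [-0.0045  0.0735 -0.0268] turn share [ 0.25   0.015 -0.001]
right lean about right per deg: shift share [ 0.0043 -0.0735 -0.0238] turn share [-0.25  -0.015  0.001]
rim px [array([428., 546.])] foot px [430. 506.]
```

View pics/s11c.png

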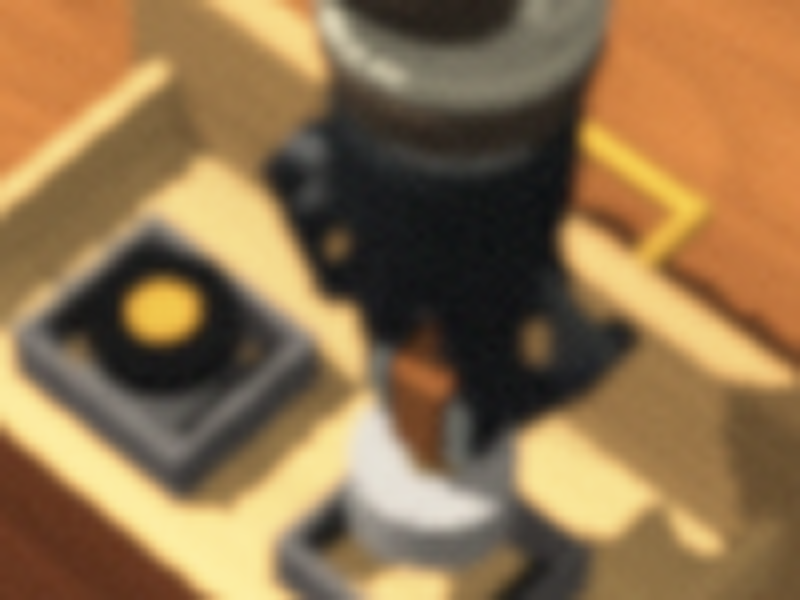

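View pics/t11.png

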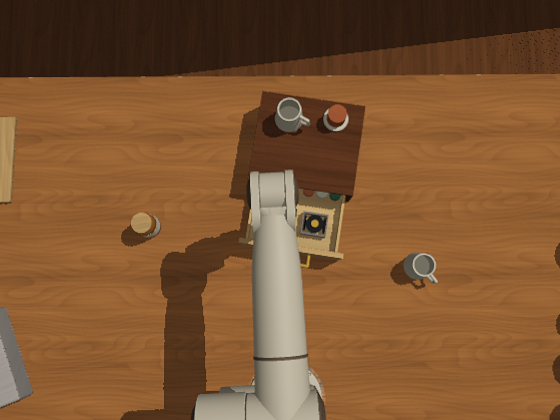

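The tamper hangs upright above its nest (foot centre at crop (432,500), rim visible underneath). The leveller is in its nest at (162,310), and the mug and jar haven't moved. One small centring nudge and settle, then hand in.

```bash

python3 -m handwheel '[[15,0,0.06,0,0,0,0],[15,0,0,0,0,0,0],[15,0,0,0,0,0,0],[15,0,0,0,0,0,0],[15,0,0,0,0,0,0],[15,0,0,0,0,0,0],[15,0,0,0,0,0,0],[15,0,0,0,0,0,0]]'
python3 - <<'E'
from h import *
rock(); print(np.abs(sense()['joint_velocities']).max())
# drawer opening from handle's left corner, and mug/jar pixel change
a,b=[cv2.cvtColor(cv2.imread(f'pics/{n}.png'),cv2.COLOR_BGR2GRAY).astype(int) for n in('t4','t11')]
for n,(u,v) in dict(jar=(145,225),mug=(420,267),leveller=(315,223)).items():
    print(n,np.abs(a-b)[v-8:v+8,u-8:u+8].mean())
p=plane('scene',250+700/8,140+205/8,.1);print('handle end',p)
E
```

```text
time: 17.08
tool_pos: [0.587, 0.0285, 0.1304]
orientation: [0.049, 0.999, -0.0, 0.002]
wrist_force: [-0.0, 0.6, -3.5]
gripper_width: 0.0228
t 17.08 lean left deg -0.02 lean away -0.24 tcp [0.587  0.0285 0.1304] foot est [0.5872 0.0284 0.08  ] rise mm 56.0 w 0.0228
F [-0.   0.6 -3.5] T [0.   0.04 0.04]
left lean about left per deg: shift share [-0.0046  0.0735 -0.0256] turn share [ 0.25   0.015 -0.001]
right lean about right per deg: shift share [ 0.0044 -0.0735 -0.025 ] turn share [-0.25  -0.015  0.001]
0.0010456403747162828
jar 1.08203125
mug 1.0859375
leveller 3.1796875
handle end [0.43973141 0.04568888 0.1       ]
```

```bash
python3 - <<'E'
from h import *
for n in('s4','s7','s11'):
    a=cv2.imread(f'pics/{n}.png'); h=cv2.cvtColor(a,cv2.COLOR_BGR2HSV)[150:185,322:345]
    m=cv2.inRange(h,(20,150,110),(32,255,255)); ys,xs=np.nonzero(m); print(n,len(xs),xs.max()+322,xs.mean()+322,ys.mean()+150)
a,b=[cv2.cvtColor(cv2.imread(f'pics/{n}.png'),cv2.COLOR_BGR2GRAY).astype(np.float32) for n in('s4','s11')]
# shift of leveller patch and handle end
for nm,(u0,v0,u1,v1) in dict(leveller=(255,168,285,200),handle=(328,155,345,175)).items():
    r=cv2.matchTemplate(b[v0-4:v1+4,u0-4:u1+4],a[v0:v1,u0:u1],cv2.TM_CCOEFF_NORMED); print(nm,cv2.minMaxLoc(r)[1],np.array(cv2.minMaxLoc(r)[3])-4)
E
```

```text
s4 27 334 326.4074074074074 159.8148148148148Traceback (most recent call last):
  File "<stdin>", line 4, in <module>
    return umr_maximum(a, axis, None, out, keepdims, initial, where)
ValueError: zero-size array to reduction operation maximum which has no identity
```

```bash
python3 - <<'E'
from h import *
a,b=[cv2.cvtColor(cv2.imread(f'pics/{n}.png'),cv2.COLOR_BGR2GRAY).astype(np.float32) for n in('s4','s11')]
for nm,(u0,v0,u1,v1) in dict(leveller=(252,165,282,198),handle=(328,155,345,175)).items():
    r=cv2.matchTemplate(b[v0-4:v1+4,u0-4:u1+4],a[v0:v1,u0:u1],cv2.TM_CCOEFF_NORMED); print(nm,cv2.minMaxLoc(r)[1],np.array(cv2.minMaxLoc(r)[3])-4)
E
```

```text
leveller 0.9963679909706116 [0 0]
handle 0.5137313008308411 [0 0]
```

The leveller patch shows zero shift, so the drawer has not moved and the handle difference came from my reading of the pixels. Handing in.

```bash
python3 -c "
from bench import *
print(hand_in())"
```

```text
the job is handed in; nothing more can be done
None
```

I pulled the drawer open about 18 cm and rocked the tamper free. I then handed the job in at about 17 s of robot time, still holding the tamper. No verdict was reported.

**Rocking:** I gripped the wooden handle and leaned the tamper left 9°, right 9°, left 9°, then right 7.5°. It climbed about 30 mm, and the wrist force read under 10 N at each check.

**Last checks:**
- **Tamper:** it is upright to within 0.3° and still. It is within about 1–2 mm of where it stood in its nest, with an estimated 26 mm gap between foot and rim.
- **Grip:** it was steady at 23 mm opening.
- **Leveller and drawer:** matching the leveller in pictures from before and after the rocking showed no shift, so neither it nor the drawer moved.
- **Mug and jar:** both were unmoved in the top view.

**Disagreement:** a hand-picked pixel put the end of the drawer handle about 6 mm from my earlier reading. Image matching on the handle was inconclusive because of shadow. I went by the leveller match and put the difference down to misreading the pixel.

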